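# Draw the order pad from under the boxed sets

### The job

The order pad is caught under the stack of three boxed card sets. Draw it straight out along the table through the gap in the steel stop, fully clear of the stack before you lift it, keeping the gripper off the boxes, so that they settle upright where they are and nothing topples; then lay the pad flat on the wooden writing slope, lengthwise and centred, its lower end right against the ledge, and let go of it. Leave the mug and the bundle of gift tags where they are.

Things in the scene. Friction and masses are not known exactly. Their poses are not given: they have to be found in the camera images.
- order_pad: white order pad, rigid slab 150 x 64 x 12 mm, 90 g, card back, brown bound strip at its +x end. Origin: centre of its underside; x along the length, y across the width, z up. Its -x end sticks out about 35 mm beyond the stop's tabs, 3 mm above the table; the rest lies on the stop's plate beneath the boxes. Grasp it across its 64 mm width. Friction about 0.6
- stack_stop: dark sheet-steel stop, fixed: base plate 3 mm thick (x -4 to 120, y -88 to 88 mm) and two upright tabs 48 mm high, 4 mm thick, at x = -4 to 0, |y| = 44 to 87 mm. The 88 mm gap between them lets the pad out; they hold the lower box back. Origin: on the table, mid-gap, at the tabs' inner face; +x points in under the stack, -x is the way out, z up
- lower_box: lowest boxed card set, 113 (x) x 151 (y) x 45 mm, rests on the pad with its front face a few mm behind the tabs. Origin: centre of its underside, z up. Drops 12 mm on to the stop's plate as the pad leaves. The three boxes weigh about 0.5 kg together
- middle_box: middle boxed card set, 141 (x) x 201 (y) x 45 mm, overhangs the lower one: its front edge juts out some 15 mm past the tabs over the pad's free end, 60 mm above the table. Origin: centre of its underside, z up
- top_box: top boxed card set, 101 (x) x 141 (y) x 45 mm. Origin: centre of its underside, z up
- slope_board: sloping board of the fixed wooden writing slope, 46 mm wide, tilted 25 deg. Origin: on its upper surface, 62 mm above the table; x runs up the slope, y across, z is the surface normal. A ledge 64 mm wide, 10 mm proud, crosses its low end: inner face at x = -78 mm; upper end at x = +83. Base board 130 x 80 x 10 mm below. A pad against the ledge has its centre at x = -3 mm, either end lowest
- mug: mug, 82 mm across, 94 mm high, bystander. Origin: centre of its underside
- gift_tags: bundle of brown gift tags, 57 x 128 x 13 mm, bystander. Origin: centre of its underside

How it is judged:
By the outcome, as a careful person would: the job done as asked, in the order asked, and still so for the second after the job is handed in, with the robot touching nothing.
It also fails if it takes over 54 s, if anything falls off the work surface, if the arm or the gripper's body presses on something with over 40 N, if the wrist force passes 120 N, or if a joint passes its speed limit or range.

### The arm

A 7-joint arm with a two-finger parallel gripper is mounted at the origin on the work surface; the furniture and walls round the work are solid. World frame = base frame: x ahead of the robot, y to its left, z up, the work surface at z = 0. Lengths are in m, angles in rad, forces in N, time in s.
With the tool pointing down it reaches from about 0.425 to 0.875 m from the base axis. Payload 4.7 kg.
Tool frame: the origin (TCP) lies at the very end of the fingers, on their centre line; the grasp point (between the pads) lies 19 mm behind it; z points along the fingers, y is the line along which they close (so a half turn about z gives the same grasp; the last joint's range is limited). The gripper opens to 87 mm and grips with 3 to 60 N. Pads are 19 mm wide; open, the fingers measure 117 mm over their backs; the gripper's body (75 mm by 190 mm) begins 51 mm behind the grasp point.
Start: joints at [1.258, 0.321, -0.07, 1.45, 0.023, 1.371, -0.057], TCP at [0.209, -0.616, 0.223] pointing down, gripper open.
Joint ranges: [-2.86, 2.86], [-0.3, 2.09], [-1.38, 1.24], [0.06, 2.45], [-1.56, 4.7], [0.09, 2.05], [-2.69, 2.69]. Speed limits (rad/s): [2.57, 2.57, 3.14, 3.14, 3.14, 3.14, 3.14].

### API

Orientations are given as a rotation vector (axis times angle).
In Python, from bench import ctrl gives the robot as it stands.
- The arm moves only by the tool jog_arm, never from a script. Its argument "commands" is a list of rows, each a list of 7 numbers: the opening, from 0 (shut) to 1 (fully open), then the shift along the world's x, y, z scaled (see below), then the turn, a rotation vector about the world's x, y, z scaled (see below). A call has exactly 5 rows; each row is the pose to reach, as a shift and turn from the pose commanded when the call began; what a row does not reach only later rows make up. The controller multiplies each number of a shift by 0.5 m and each number of a turn by 30 degrees. A row lasts 1/12 s, in which the tool goes at most 41.7 mm and 7.16 degrees, less where a joint would pass 70% of its speed; a pose out of reach is approached as far as the arm can. A call with a number of a shift or a turn outside -1 to 1 is refused whole. A call with a gripper value outside its range is refused whole. The fingers move at their own pace and stop on an object; "grip_force" is the grip in N (left out, the last holds). Time passes only in rows, so rows that repeat a pose let the fingers close, or fill a call up. It gives the time, the measured TCP pose, the force, the opening and the grip force at its end, in the units of the state.
- ctrl.get_state(): the state, without advancing time (a new reading comes with each control period).
- ctrl.get_image(name): name is "scene" or "top" or "wrist"; returns a dict with "frame" (384x512x3 uint8, red, green, blue), "vfov" (degrees; the focal length in pixels is half the picture's height over the tangent of half this angle, whatever the lens; pixels are square), "cx", "cy" (the principal point, pixels), "camera_from_world" (4x4, takes a point from world to camera coordinates); the wrist camera has in their place "mount" (4x4, takes a point from camera to tool coordinates, whose origin is the TCP and whose axes are the flange's). Camera axes: x right, y down, z forward; pixel columns grow to the right and rows downward; lengths in m; the calibration is good to about 2 mm. A picture is of the moment at which its call begins: read the wrist's pose just before it. There is no depth.
- ctrl.close_job(): hands the job in; it is judged then, once.
The state is a dict: "time": time; "joint_positions": joint angles; "qd": joint speeds; "joint_torque": joint torques, N m; "position": TCP position; "tool_rot": TCP orientation; "ft_force": force on the tool from outside, world axes, zero at the start; "torque": the same for the moment, N m; "grip_width": opening from 0.0 (shut) to 1.0 (fully open); "grip_force": force on a finger pad.
Only numpy, scipy, OpenCV 4.12 (cv2) and the standard library are available. Lean on these libraries where they do the work, as an engineer would, in place of code of your own. Each camera call takes 0.05 s, during which the arm holds its last target. There are 200 camera calls.

## Working session

There is one attempt and no reset: what is moved stays moved. The work goes in short steps, Python scripts to look and compute and a tool call to move; the robot and the scene stay as the last step left them, time stands still between calls to the robot, and variables do not carry over. Pictures are saved under pics/ and viewed, at most 10 in all, crops included, and the job is handed in when it is done.

Besides the shell and the picture viewer there is one more tool, called in YAML: its name, and indented under it one key for each argument. jog_arm: Moves the arm, as the interface text tells. Shifts and turns lie within -1 to 1; 1 stands for 0.5 m of shift or 30 degrees of turn. Its arguments: {"type":"object","properties":{"commands":{"type":"array","items":{"type":"array","items":{"type":"number","minimum":-1,"maximum":1}}},"grip_force":{"type":"number"}},"required":["commands"]}

```bash
mkdir -p pics; ls
cat > h.py <<'E'
import numpy as np,cv2
from bench import ctrl
from scipy.spatial.transform import Rotation as R
def grab(n,f=None):
    s=ctrl.get_state(); im=ctrl.get_image(n)
    H=im['frame'].shape[0]; im['f']=H/2/np.tan(np.radians(im['vfov'])/2)
    if n=='wrist':
        T=np.eye(4);T[:3,:3]=R.from_rotvec(s['tool_rot']).as_matrix();T[:3,3]=s['position']
        im['wc']=T@im['mount']
    else: im['wc']=np.linalg.inv(im['camera_from_world'])
    if f: cv2.imwrite('pics/'+f,im['frame'][:,:,::-1])
    return im
def ray(im,u,v,z):
    d=im['wc'][:3,:3]@np.array([(u-im['cx'])/im['f'],(v-im['cy'])/im['f'],1]);o=im['wc'][:3,3]
    return o+d*(z-o[2])/d[2]
def proj(im,p):
    c=np.linalg.inv(im['wc'])@np.append(p,1);return im['f']*c[:2]/c[2]+[im['cx'],im['cy']]
E
python3 - <<'E'
from h import *
for n in('scene','top'):
    im=grab(n,n+'0.png');np.set_printoptions(precision=3,suppress=True);print(n,im['wc'],im['f'],im['cx'],im['cy'])
a=cv2.imread('pics/scene0.png');b=cv2.imread('pics/top0.png')
s=ctrl.get_state();print(s)
E
```

```text
pics
scene [[ 0.675 -0.406  0.616 -0.006]
 [-0.738 -0.361  0.571 -0.349]
 [-0.009 -0.84  -0.543  0.571]
 [ 0.     0.     0.     1.   ]] 377.10038282827867 254.92777126888936 194.09161825034315
top [[ 0.025 -0.996  0.081  0.423]
 [-1.    -0.024  0.006  0.175]
 [-0.004 -0.081 -0.997  1.454]
 [ 0.     0.     0.     1.   ]] 472.99898764083264 258.7510149059833 187.7711208593649
{'time': 0.1, 'joint_positions': array([ 1.258,  0.322, -0.07 ,  1.452,  0.023,  1.371, -0.057]), 'qd': array([ 0.   , -0.001,  0.001, -0.003,  0.002, -0.   , -0.   ]), 'joint_torque': array([  0.   , -49.257,  -0.406, -31.34 ,  -0.064,   0.039,   0.   ]), 'position': array([ 0.208, -0.615,  0.222]), 'tool_rot': array([-3.098, -0.511,  0.001]), 'ft_force': array([-0.235, -1.085,  0.752]), 'torque': array([0.011, 0.058, 0.032]), 'grip_force': 0.0, 'grip_width': 0.9986747648085745}
```

View pics/scene0.png

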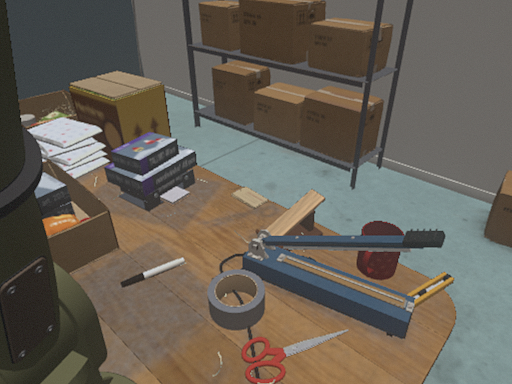

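View pics/top0.png

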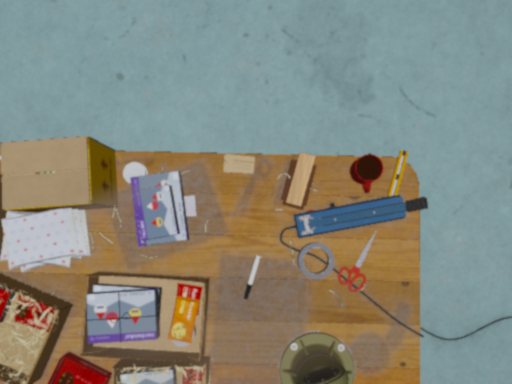

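The scene view shows the stack at about (150,170), with the pad's end at (173,195), and the slope at (295,215) behind a long blue stapler. The top view shows the pad's end at (190,206) and the slope at (300,180). I'll enlarge both areas.

Run:
```python
import cv2,numpy as np
b=cv2.imread('pics/top0.png');a=cv2.imread('pics/scene0.png')
r=lambda i,w,h:cv2.resize(i,(w,h),interpolation=cv2.INTER_CUBIC)
t=np.hstack([r(b[160:260,115:215],400,400),r(b[145:245,265:365],400,400)])
s=r(a[130:260,100:360],800,400)[:200]
cv2.imwrite('pics/c1.png',np.vstack([t,s]))
from h import *
im=grab('top')
for n,uv,z in[('pad',(190,206),.015),('slope',(300,181),.062),('mug',(367,168),.05),('tags',(239,164),.013),('stapR',(298,225),.05),('stapL',(425,203),.05)]:print(n,ray(im,*uv,z).round(3))
hsv=cv2.cvtColor(im['frame'],cv2.COLOR_RGB2HSV)
print(im['frame'][206,184:200].tolist()); print(im['frame'][180,285:320].tolist())
```

```text
pad [0.479 0.392 0.015]
slope [0.559 0.063 0.062]
mug [ 0.604 -0.138  0.05 ]
tags [0.611 0.247 0.013]
stapR [0.429 0.065 0.05 ]
stapL [ 0.503 -0.31   0.05 ]
[[104, 103, 109], [156, 154, 162], [178, 176, 184], [184, 182, 190], [185, 183, 191], [185, 182, 191], [184, 182, 190], [184, 181, 189], [184, 181, 190], [184, 182, 190], [181, 178, 184], [163, 155, 153], [141, 125, 111], [131, 109, 89], [130, 107, 86], [132, 108, 85]]
[[111, 88, 70], [98, 69, 51], [94, 61, 42], [93, 59, 41], [93, 59, 40], [94, 61, 40], [116, 89, 61], [158, 131, 94], [175, 147, 107], [178, 149, 111], [179, 150, 111], [182, 153, 114], [185, 156, 116], [187, 158, 118], [185, 156, 116], [183, 153, 114], [187, 158, 118], [191, 162, 121], [193, 164, 122], [193, 163, 122], [194, 164, 123], [194, 165, 124], [186, 158, 119], [152, 123, 90], [110, 78, 54], [97, 63, 43], [99, 64, 43], [112, 78, 50], [135, 101, 64], [146, 111, 71], [149, 112, 70], [149, 112, 66], [150, 112, 65], [150, 112, 64], [148, 109, 61]]
```

View pics/c1.png

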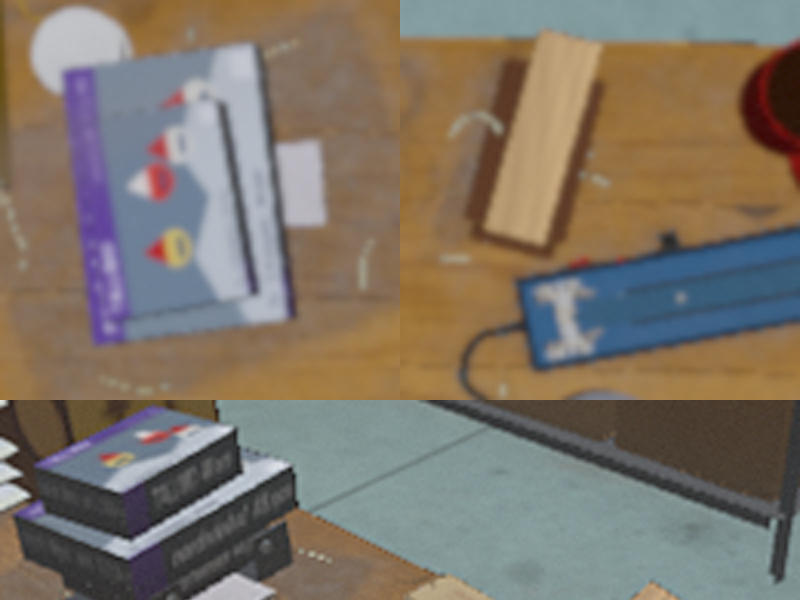

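The crops show the pad's free end at top-image (195,195)–(197,215). The stack is yawed about 7°, and the slope's high end is at top (407,153), with its ledge near the stapler. Next I'll plan the approach, tilting the tool 30° so the gripper body stays clear of the overhanging box.

```bash
cat >> h.py <<'E'
def frame(yaw,tilt,flip,pitchdir=None):
    """tool pointing down, leaned by tilt so that z gains +tilt toward heading yaw (deg); tool y across"""
    c,s=np.cos(np.radians(yaw)),np.sin(np.radians(yaw));h=np.array([c,s,0]);t=np.radians(tilt)
    z=np.sin(t)*h-np.cos(t)*np.array([0,0,1]);y=flip*np.array([-s,c,0]);return np.column_stack([np.cross(y,z),y,z])
def plan(p,Rt,s=None):
    s=s or ctrl.get_state();d=(np.array(p)-s['position'])/.5
    r=(R.from_matrix(Rt)*R.from_rotvec(s['tool_rot']).inv()).as_rotvec()/np.radians(30)
    print('shift',d.round(4),'turn',r.round(4),'mm',np.linalg.norm(d)*500,'deg',np.linalg.norm(r)*30)
E
python3 - <<'E'
from h import *
np.set_printoptions(precision=3,suppress=True)
s=ctrl.get_state();M=R.from_rotvec(s['tool_rot']).as_matrix();print(M)
for f in(1,-1): plan([.52,.25,.3],frame(97,30,f))
im=ctrl.get_image('wrist');print(im['mount'],im['vfov'])
a=grab('scene');b=grab('top')
# triangulate stapler handle end & crest
for pa,pb in[((440,232),(426,203)),((262,240),(303,222))]:
    A=[];r=[]
    P=[]
    for im,(u,v) in((a,pa),(b,pb)):
        K=np.array([[im['f'],0,im['cx']],[0,im['f'],im['cy']],[0,0,1]]);P.append(K@np.linalg.inv(im['wc'])[:3])
    X=cv2.triangulatePoints(P[0],P[1],np.array(pa,float),np.array(pb,float));print((X[:3]/X[3]).ravel())
E
```

```text
[[ 0.947  0.321 -0.001]
 [ 0.321 -0.947  0.001]
 [-0.    -0.001 -1.   ]]
shift [0.623 1.73  0.157] turn [ 0.604  0.968 -3.303] mm 922.9108405468744 deg 104.84890245832521
shift [0.623 1.73  0.157] turn [ 0.914 -0.577  2.545] mm 922.9108405468744 deg 82.93514027201134
[[-0.001 -0.967 -0.257  0.07 ]
 [ 1.    -0.    -0.001  0.001]
 [ 0.    -0.257  0.967 -0.163]
 [ 0.     0.     0.     1.   ]] 69.66505360062693
[ 0.494 -0.253  0.222]
[0.44  0.051 0.071]
```

jog_arm:
  commands:
    - [1,0.04,0.06,0.03,0,0,0]
    - [1,0.08,0.12,0.07,0,0,0]
    - [1,0.13,0.18,0.1,0,0,0]
    - [1,0.18,0.23,0.14,0,0,0]
    - [1,0.23,0.28,0.18,0,0,0]

```text
time: 0.72
position: [0.3244, -0.4738, 0.3134]
tool_rot: [-3.1, -0.511, 0.0]
ft_force: [1.1, -0.6, 0.3]
grip_width: 0.998
grip_force: 0.0
```

jog_arm:
  commands:
    - [1,0.03,0.06,0.04,0,0,0.16]
    - [1,0.06,0.13,0.08,0,0,0.32]
    - [1,0.09,0.2,0.12,0,0,0.48]
    - [1,0.12,0.27,0.16,0,0,0.64]
    - [1,0.16,0.34,0.18,0,0,0.8]

```text
time: 1.13
position: [0.402, -0.3078, 0.4043]
tool_rot: [2.921, 1.147, 0.001]
ft_force: [1.1, -0.4, 1.1]
grip_width: 1.0
grip_force: 0.0
```

jog_arm:
  commands:
    - [1,0.03,0.07,0.02,0,0,0.17]
    - [1,0.06,0.14,0.02,0,0,0.34]
    - [1,0.09,0.21,0.02,0,0,0.51]
    - [1,0.12,0.29,0.02,0,0,0.68]
    - [1,0.15,0.37,0.02,0,0,0.85]

```text
time: 1.55
position: [0.4764, -0.124, 0.4119]
tool_rot: [2.597, 1.766, 0.0]
ft_force: [1.0, -0.0, -0.2]
grip_width: 0.999
grip_force: 0.0
```

jog_arm:
  commands:
    - [1,0.01,0.08,0,0,0,0.17]
    - [1,0.02,0.16,0,0,0,0.34]
    - [1,0.03,0.23,0,0,0,0.51]
    - [1,0.04,0.3,0,0,0,0.68]
    - [1,0.05,0.37,0,0,0,0.85]

```text
time: 1.97
position: [0.5009, 0.0611, 0.4119]
tool_rot: [2.142, 2.296, 0.0]
ft_force: [0.6, -1.2, 0.6]
grip_width: 0.999
grip_force: 0.0
```

Run:
```python
from h import *
plan([.50,.27,.25],frame(97,30,-1))
```

```text
shift [-0.0018  0.4178 -0.3238] turn [0.9969 0.0974 0.0988] mm 264.26665706919334 deg 30.19477447043419
```

jog_arm:
  commands:
    - [1,0,0.06,-0.05,0.2,0.02,0.02]
    - [1,0,0.12,-0.1,0.4,0.04,0.04]
    - [1,0,0.18,-0.15,0.6,0.06,0.06]
    - [1,0,0.25,-0.2,0.8,0.08,0.08]
    - [1,0,0.31,-0.24,1.0,0.1,0.1]

```text
time: 2.38
position: [0.5011, 0.2155, 0.291]
tool_rot: [-1.795, -2.021, -0.484]
ft_force: [0.7, 0.5, 0.0]
grip_width: 1.002
grip_force: 0.0
```

jog_arm:
  commands:
    - [1,0,0.05,-0.04,0,0,0]
    - [1,0,0.1,-0.08,0,0,0]
    - [1,0,0.1,-0.08,0,0,0]
    - [1,0,0.1,-0.08,0,0,0]
    - [1,0,0.1,-0.08,0,0,0]

```text
time: 2.8
position: [0.5016, 0.2637, 0.2521]
tool_rot: [-1.797, -2.024, -0.48]
ft_force: [0.9, -0.7, 0.1]
grip_width: 1.004
grip_force: 0.0
```

Run:
```python
from h import *
im=grab('wrist','w1.png');np.save('w1.npy',im['wc']);print(ctrl.get_state()['position'],im['wc'].round(3))
```

```text
[0.50211036 0.26322975 0.2523995 ] [[ 0.993  0.113 -0.035  0.505]
 [ 0.118 -0.958  0.262  0.242]
 [-0.004 -0.264 -0.964  0.428]
 [ 0.     0.     0.     1.   ]]
```

View pics/w1.png

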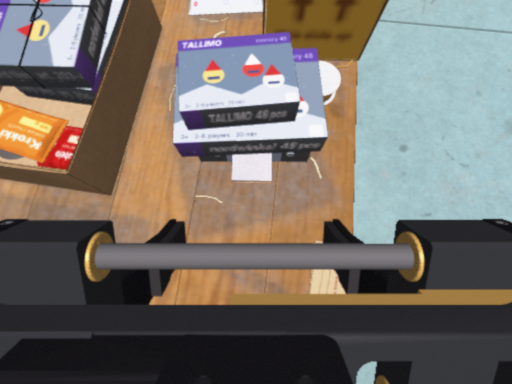

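The wrist view shows the pad's free end at about (233–272, 155–181), with dark tabs on both sides near (213,155) and (295,155). Next I'll measure the pad end.

Run:
```python
from h import *
im=grab('wrist');fr=im['frame']
hsv=cv2.cvtColor(fr,cv2.COLOR_RGB2HSV);m=((hsv[:,:,1]<45)&(hsv[:,:,2]>150)).astype(np.uint8);m[:150]=0;m[190:]=0;m[:,:222]=0;m[:,282:]=0
n,l,st,c=cv2.connectedComponentsWithStats(m);k=1+np.argmax(st[1:,4]);print(st[k])
ys,xs=np.nonzero(l==k)
L=[];Rr=[]
for y in range(157,176):
    r=xs[ys==y]
    if len(r)>30:L.append(ray(im,r.min()-.5,y,.015)[:2]);Rr.append(ray(im,r.max()+.5,y,.015)[:2])
B=[ray(im,x,ys[xs==x].max()+.5,.015)[:2] for x in range(238,268)]
for nm,P in(('L',L),('R',Rr),('B',B)):
    P=np.array(P);vx,vy,x,y=cv2.fitLine(P.astype(np.float32),2,0,.01,.01).ravel();print(nm,len(P),P.mean(0).round(4),np.degrees(np.arctan2(vy,vx)).round(1),P[0].round(4),P[-1].round(4))
t=cv2.resize(fr[110:200,160:360],(800,360),interpolation=cv2.INTER_CUBIC);cv2.imwrite('pics/c2.png',t[:,:,::-1])
```

```text
[ 231  153   40   28 1079]
L 19 [0.4483 0.3955] -84.3 [0.4475 0.4109] [0.4501 0.3804]
R 19 [0.5115 0.4029] -84.2 [0.5099 0.4182] [0.513  0.3877]
B 30 [0.4858 0.3757] 4.7 [0.4629 0.3743] [0.5085 0.378 ]
```

View pics/c2.png

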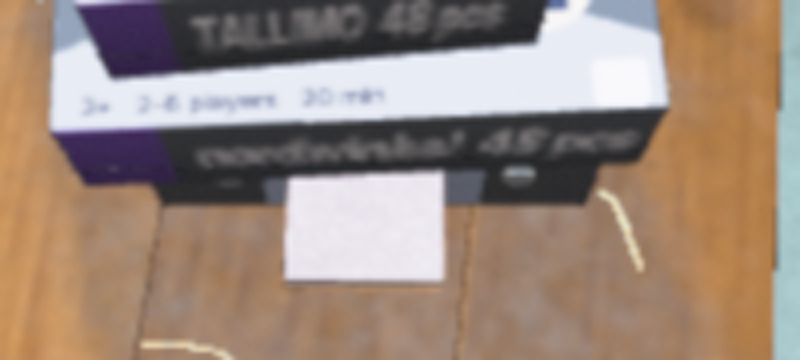

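The pad end is centred at (0.482, 0.376), heading about 95.5°. It sits roughly mid-gap between the tabs and the overhang is clear.

Run:
```python
from h import *
F=frame(95.7,30,-1);g=np.array([.481,.386,.008])
plan(g-.1*F[:,2],F); plan(g,F); print((.1*F[:,2]/.5).round(3))
```

```text
shift [-0.0327  0.1464 -0.3159] turn [-0.0029 -0.0041 -0.0347] mm 174.83751860320262 deg 1.053037348718481
shift [-0.0426  0.2459 -0.4891] turn [-0.0029 -0.0041 -0.0347] mm 274.53325807942826 deg 1.053037348718481
[-0.01   0.1   -0.173]
```

jog_arm:
  commands:
    - [1,-0.007,0.03,-0.065,0,0,-0.02]
    - [1,-0.014,0.06,-0.13,0,0,-0.035]
    - [1,-0.021,0.09,-0.195,0,0,-0.035]
    - [1,-0.027,0.12,-0.26,0,0,-0.035]
    - [1,-0.033,0.146,-0.316,0,0,-0.035]

```text
time: 3.32
position: [0.4854, 0.3366, 0.0926]
tool_rot: [-1.819, -2.008, -0.486]
ft_force: [-0.9, -1.8, -0.9]
grip_width: 0.995
grip_force: 0.0
```

jog_arm:
  commands:
    - [1,-0.003,0.03,-0.05,0,0,0]
    - [1,-0.005,0.05,-0.087,0,0,0]
    - [1,-0.007,0.07,-0.121,0,0,0]
    - [1,-0.008,0.08,-0.139,0,0,0]
    - [1,-0.008,0.08,-0.139,0,0,0]

```text
time: 3.73
position: [0.4799, 0.3771, 0.0229]
tool_rot: [-1.816, -2.007, -0.482]
ft_force: [-1.0, -0.0, -0.3]
grip_width: 1.0
grip_force: 0.0
```

Run:
```python
from h import *
F=frame(95.7,30,-1);plan(np.array([.481,.386,.008]),F);s=ctrl.get_state();print(s['position'],s['ft_force'])
im=grab('wrist','w2.png')
```

```text
shift [ 0.0022  0.0177 -0.0297] turn [-0.0034 -0.0125 -0.0043] mm 17.342832658787472 deg 0.409373207009351
[0.47987953 0.37714805 0.0228715 ] [-1.04977946 -0.00401844 -0.34538118]
```

View pics/w2.png

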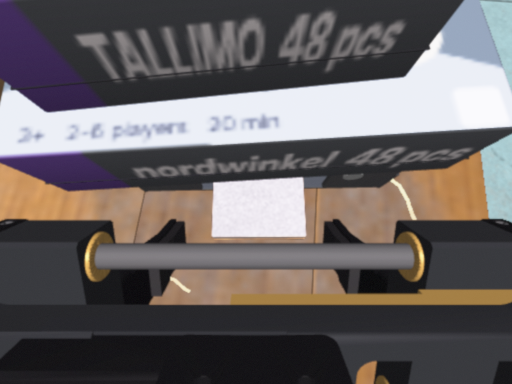

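The pad end (212–305, row 237) lies centred between the fingers (inner faces at about 185 and 325). I'll advance and grip.

jog_arm:
  commands:
    - [1,0.001,0.006,-0.01,0,0,0]
    - [1,0.002,0.012,-0.02,0,0,0]
    - [1,0.002,0.018,-0.029,0,0,0]
    - [1,0.002,0.018,-0.029,0,0,0]
    - [1,0.002,0.018,-0.029,0,0,0]

```text
time: 4.2
position: [0.4815, 0.3863, 0.0096]
tool_rot: [-1.816, -2.008, -0.485]
ft_force: [0.0, -0.3, -0.7]
grip_width: 0.996
grip_force: 0.0
```

jog_arm:
  commands:
    - [0.5,0,0,0,0,0,0]
    - [0.5,0,0,0,0,0,0]
    - [0.5,0,0,0,0,0,0]
    - [0.5,0,0,0,0,0,0]
    - [0.5,0,0,0,0,0,0]
  grip_force: 40

```text
time: 4.62
position: [0.4818, 0.3862, 0.0097]
tool_rot: [-1.816, -2.008, -0.485]
ft_force: [0.5, 0.9, 0.4]
grip_width: 0.726
grip_force: 40.0
```

jog_arm:
  commands:
    - [0.5,0,0,0,0,0,0]
    - [0.5,0,0,0,0,0,0]
    - [0.5,0,0,0,0,0,0]
    - [0.5,0,0,0,0,0,0]
    - [0.5,0,0,0,0,0,0]

```text
time: 5.03
position: [0.4818, 0.3862, 0.0097]
tool_rot: [-1.816, -2.008, -0.485]
ft_force: [-1.1, -2.1, 1.8]
grip_width: 0.726
grip_force: 40.0
```

jog_arm:
  commands:
    - [0.5,0.001,-0.006,0,0,0,0]
    - [0.5,0.002,-0.015,0,0,0,0]
    - [0.5,0.003,-0.025,0,0,0,0]
    - [0.5,0.004,-0.036,0,0,0,0]
    - [0.5,0.005,-0.048,0,0,0,0]

```text
time: 5.45
position: [0.4831, 0.3634, 0.0099]
tool_rot: [-1.814, -2.008, -0.485]
ft_force: [-0.1, 6.8, -3.6]
grip_width: 0.727
grip_force: 40.0
```

jog_arm:
  commands:
    - [0.5,0.001,-0.012,0,0,0,0]
    - [0.5,0.002,-0.024,0,0,0,0]
    - [0.5,0.004,-0.036,0,0,0,0]
    - [0.5,0.005,-0.048,0,0,0,0]
    - [0.5,0.006,-0.06,0,0,0,0]

```text
time: 5.87
position: [0.4869, 0.3327, 0.01]
tool_rot: [-1.815, -2.007, -0.486]
ft_force: [0.2, 9.2, -2.5]
grip_width: 0.728
grip_force: 40.0
```

Run:
```python
from h import *
im=grab('wrist','w3.png')
```

```text
(no output)
```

View pics/w3.png

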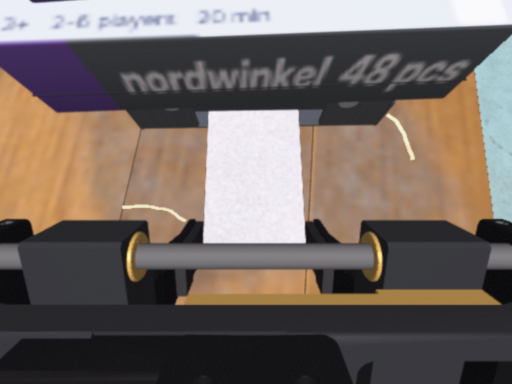

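The pad (205–303, rows 110–240) is sliding straight out between the tabs, and the stack stays square. I'll keep pulling.

jog_arm:
  commands:
    - [0.5,0.001,-0.012,0,0,0,0]
    - [0.5,0.002,-0.024,0,0,0,0]
    - [0.5,0.004,-0.036,0,0,0,0]
    - [0.5,0.005,-0.048,0,0,0,0]
    - [0.5,0.006,-0.06,0,0,0,0]

```text
time: 6.33
position: [0.4894, 0.3037, 0.0103]
tool_rot: [-1.814, -2.007, -0.486]
ft_force: [-0.7, 8.3, -2.2]
grip_width: 0.725
grip_force: 40.0
```

jog_arm:
  commands:
    - [0.5,0.001,-0.012,0,0,0,0]
    - [0.5,0.002,-0.024,0,0,0,0]
    - [0.5,0.004,-0.036,0,0,0,0]
    - [0.5,0.005,-0.048,0,0,0,0]
    - [0.5,0.006,-0.06,0,0,0,0]

```text
time: 6.75
position: [0.4936, 0.2704, 0.0092]
tool_rot: [-1.818, -2.008, -0.484]
ft_force: [0.3, 0.6, -1.0]
grip_width: 0.727
grip_force: 40.0
```

jog_arm:
  commands:
    - [0.5,0.001,-0.012,0,0,0,0]
    - [0.5,0.002,-0.024,0,0,0,0]
    - [0.5,0.004,-0.036,0,0,0,0]
    - [0.5,0.005,-0.048,0,0,0,0]
    - [0.5,0.006,-0.06,0,0,0,0]

```text
time: 7.17
position: [0.4962, 0.2415, 0.0096]
tool_rot: [-1.816, -2.008, -0.485]
ft_force: [0.1, -0.9, -0.6]
grip_width: 0.722
grip_force: 40.0
```

jog_arm:
  commands:
    - [0.5,0.001,-0.014,0,0,0,0]
    - [0.5,0.002,-0.028,0,0,0,0]
    - [0.5,0.004,-0.042,0,0,0,0]
    - [0.5,0.006,-0.056,0,0,0,0]
    - [0.5,0.007,-0.07,0,0,0,0]

```text
time: 7.58
position: [0.4999, 0.2064, 0.0096]
tool_rot: [-1.817, -2.008, -0.485]
ft_force: [-0.7, -0.4, -1.5]
grip_width: 0.727
grip_force: 40.0
```

Run:
```python
from h import *
im=grab('wrist','w4.png');t=grab('top')['frame'][140:260,115:275];s=grab('scene')['frame'][110:230,70:230]
r=lambda i,w,h:cv2.resize(i,(w,h),interpolation=cv2.INTER_CUBIC)
cv2.imwrite('pics/m4.png',np.vstack([np.hstack([r(t,400,300),r(s,400,300)]),r(im['frame'][:192],800,300)])[:,:,::-1])
```

```text
(no output)
```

View pics/m4.png

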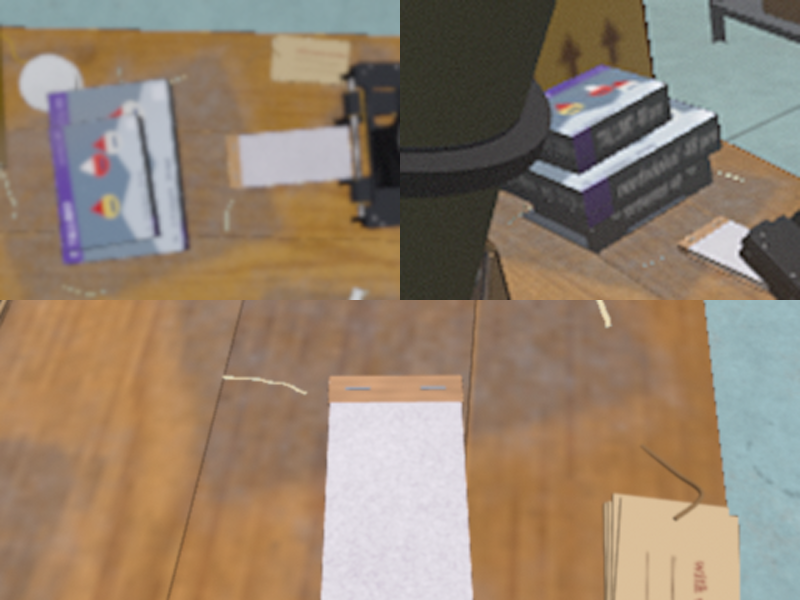

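The stack has settled upright, and the pad, with its brown strip at the stack end, is fully clear of it (top crop: strip edge at x≈230, box edge at x≈188). I'll release and regrip at the pad's centre.

jog_arm:
  commands:
    - [1,0,0,-0.003,0,0,0]
    - [1,0,0,-0.003,0,0,0]
    - [1,0,0,-0.003,0,0,0]
    - [1,0,0,-0.003,0,0,0]
    - [1,0,0,-0.003,0,0,0]

```text
time: 8.15
position: [0.4995, 0.2076, 0.0082]
tool_rot: [-1.815, -2.009, -0.485]
ft_force: [0.2, -0.4, 0.0]
grip_width: 0.972
grip_force: 0.0
```

jog_arm:
  commands:
    - [1,0.001,-0.01,0.02,0,0,0]
    - [1,0.003,-0.03,0.05,0,0,0]
    - [1,0.005,-0.05,0.09,0,0,0]
    - [1,0.007,-0.07,0.13,0,0,0]
    - [1,0.01,-0.09,0.18,0,0,0]

```text
time: 8.57
position: [0.5039, 0.1615, 0.099]
tool_rot: [-1.816, -2.007, -0.483]
ft_force: [0.7, 0.6, 0.6]
grip_width: 1.0
grip_force: 0.0
```

Run:
```python
from h import *
s=ctrl.get_state();print(s['joint_positions'].round(2),s['position'])
im=grab('wrist');t=grab('top')
def padm(im,roi):
    hsv=cv2.cvtColor(im['frame'],cv2.COLOR_RGB2HSV);m=((hsv[:,:,1]<45)&(hsv[:,:,2]>140)).astype(np.uint8)
    M=np.zeros_like(m);x0,x1,y0,y1=roi;M[y0:y1,x0:x1]=m[y0:y1,x0:x1]
    n,l,st,c=cv2.connectedComponentsWithStats(M);k=1+np.argmax(st[1:,4]);print(st[k])
    ys,xs=np.nonzero(l==k);return cv2.boxPoints(cv2.minAreaRect(np.column_stack([xs,ys]).astype(np.float32)))
for nm,i,roi in(('wrist',im,(150,350,40,215)),('top',t,(205,265,180,225))):
    b=padm(i,roi);P=np.array([ray(i,*q,.012) for q in b]);print(nm,b.round(0).tolist(),P[:,:2].round(3).tolist(),P.mean(0).round(3))
F=frame(95.7,0,-1);plan([.493,.271,.1],F)
```

```text
[ 0.67  0.3  -0.76  1.93 -0.37  1.04  0.23] [0.50387211 0.16151303 0.09896175]
[ 223   89   65  120 7365]
wrist [[223.0, 208.0], [223.0, 89.0], [287.0, 89.0], [287.0, 208.0]] [[0.47, 0.194], [0.452, 0.327], [0.522, 0.334], [0.532, 0.2]] [0.494 0.264 0.012]
[210 191  46  25 951]
top [[209.0, 194.0], [253.0, 190.0], [255.0, 211.0], [211.0, 215.0]] [[0.517, 0.337], [0.533, 0.201], [0.468, 0.193], [0.452, 0.328]] [0.492 0.265 0.012]
shift [-0.0306  0.2214 -0.0041] turn [-0.9958 -0.0925  0.0013] mm 111.76168190160473 deg 30.00206268663439
```

jog_arm:
  commands:
    - [1,-0.006,0.045,0,-0.2,-0.02,0.005]
    - [1,-0.012,0.09,0,-0.4,-0.04,0.01]
    - [1,-0.018,0.135,0,-0.6,-0.055,0.015]
    - [1,-0.024,0.18,-0.02,-0.8,-0.075,0.02]
    - [1,-0.031,0.221,-0.04,-0.996,-0.093,0.025]

```text
time: 9.08
position: [0.4906, 0.2738, 0.08]
tool_rot: [-2.096, -2.338, 0.008]
ft_force: [0.3, -0.4, 0.3]
grip_width: 1.002
grip_force: 0.0
```

jog_arm:
  commands:
    - [1,0,0,-0.03,0,0,0]
    - [1,0,0,-0.06,0,0,0]
    - [1,0,0,-0.09,0,0,0]
    - [1,0,0,-0.09,0,0,0]
    - [1,0,0,-0.09,0,0,0]

```text
time: 9.5
position: [0.4882, 0.2725, 0.0325]
tool_rot: [-2.088, -2.334, 0.013]
ft_force: [0.5, 0.6, 0.3]
grip_width: 0.995
grip_force: 0.0
```

Run:
```python
from h import *
plan([.492,.271,.003],frame(96.5,0,-1))
```

```text
shift [ 0.0076 -0.0029 -0.0591] turn [-0.0008 -0.0251  0.0045] mm 29.806894230129796 deg 0.7662909174464619
```

jog_arm:
  commands:
    - [1,0.003,-0.001,-0.02,0,-0.01,0]
    - [1,0.006,-0.002,-0.04,0,-0.02,0]
    - [1,0.007,-0.003,-0.058,0,-0.025,0]
    - [1,0.007,-0.003,-0.058,0,-0.025,0]
    - [0.5,0.007,-0.003,-0.058,0,-0.025,0]
  grip_force: 25

```text
time: 9.92
position: [0.4921, 0.2706, 0.0034]
tool_rot: [2.096, 2.34, 0.001]
ft_force: [1.1, -0.2, 0.2]
grip_width: 0.974
grip_force: 0.0
```

jog_arm:
  commands:
    - [0.5,0,0,0,0,0,0]
    - [0.5,0,0,0,0,0,0]
    - [0.5,0,0,0,0,0,0]
    - [0.5,0,0,0,0,0,0]
    - [0.5,0,0,0,0,0,0]
  grip_force: 25

```text
time: 10.33
position: [0.4929, 0.2714, 0.0045]
tool_rot: [2.094, 2.34, 0.005]
ft_force: [0.4, 0.3, 1.4]
grip_width: 0.733
grip_force: 25.0
```

jog_arm:
  commands:
    - [0.5,0,0,0.02,0,0,0]
    - [0.5,0,0,0.08,0,0,0]
    - [0.5,0,0,0.15,0,0,0]
    - [0.5,0,0,0.22,0,0,0]
    - [0.5,0,0,0.3,0,0,0]

```text
time: 10.75
position: [0.4915, 0.2708, 0.1553]
tool_rot: [-2.094, -2.341, -0.001]
ft_force: [1.0, -0.1, -1.4]
grip_width: 0.73
grip_force: 25.0
```

Run:
```python
from h import *
s=ctrl.get_state();print(s['position'],s['grip_width'],s['time'],s['tool_rot'],s['joint_positions'].round(2))
t=grab('top','t5.png');fr=t['frame']
hsv=cv2.cvtColor(fr,cv2.COLOR_RGB2HSV).astype(int)
m=((fr[:,:,0]>150)&(hsv[:,:,1]>60)&(hsv[:,:,1]<115)).astype(np.uint8);M=np.zeros_like(m);M[145:215,280:325]=m[145:215,280:325]
n,l,st,c=cv2.connectedComponentsWithStats(M);k=1+np.argmax(st[1:,4]);print(st[k])
ys,xs=np.nonzero(l==k);b=cv2.boxPoints(cv2.minAreaRect(np.column_stack([xs,ys]).astype(np.float32)))
print(b.round(1).tolist())
r=lambda i,w,h:cv2.resize(i,(w,h),interpolation=cv2.INTER_CUBIC)
o=fr[140:220,270:350].copy();sc=grab('scene')['frame'][180:260,250:330]
cv2.imwrite('pics/c5.png',np.hstack([r(o,400,400),r(sc,400,400)])[:,:,::-1])
```

```text
[0.49145707 0.27083057 0.15528915] 0.7295571503940708 10.75 [-2.09425777e+00 -2.34148251e+00 -6.73799780e-04] [ 0.11  0.25 -0.75  1.74  0.18  1.22 -0.58]
[286 153  30  53 818]
[[285.70001220703125, 201.6999969482422], [299.6000061035156, 151.6999969482422], [315.1000061035156, 156.0], [301.20001220703125, 206.0]]
```

View pics/c5.png

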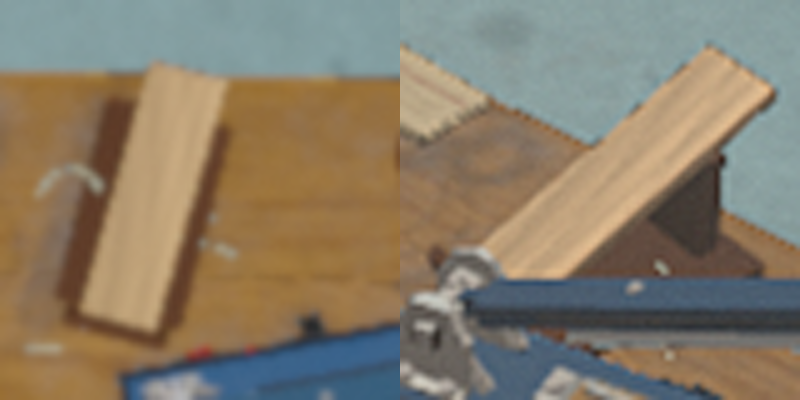

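The upper board end is at top-image px (300,152.4)–(315.6,156) and the inner ledge edge at (286,203.6)–(301.4,207). In the scene view, the upper corners are at (312,188.4) and (325,198.4). Next I'll compute the board frame.

Run:
```python
from h import *
np.set_printoptions(precision=4,suppress=True)
t=grab('top');s=grab('scene');s25,c25=np.sin(np.radians(25)),np.cos(np.radians(25))
for d in(0,):
    # refine edges from mask in top: row-wise board borders at sub-pixel
    g=t['frame'][:,:,2].astype(float)
U=[ray(t,300,152.4,.097),ray(t,315.6,156,.097)];L=[ray(t,286,203.6,.029),ray(t,301.4,207,.029)]
print('U',U,'L',L)
um=(U[0]+U[1])/2;lm=(L[0]+L[1])/2;d=um-lm;print('len',np.hypot(*d[:2]),'exp',.161*c25,'head',np.degrees(np.arctan2(d[1],d[0])),'w',np.linalg.norm(U[0]-U[1]))
mid=(um+lm)/2;print('mid',mid)
P=[np.array([[i['f'],0,i['cx']],[0,i['f'],i['cy']],[0,0,1]])@np.linalg.inv(i['wc'])[:3] for i in(t,s)]
X=cv2.triangulatePoints(P[0],P[1],np.array([[300,152.4],[315.6,156]]).T.copy(),np.array([[312,188.4],[325,198.4]]).T.copy());print('tri',(X[:3]/X[3]).T)
# scene lower end is hidden; side edges in top: per-row sub-pixel fit
fr=t['frame'].astype(np.float32)[:,:,0];Lp=[];Rp=[]
for y in range(162,198):
    row=fr[y];cx=int(round(307.8+(y-154.2)*(293.7-307.8)/(205.3-154.2)))
    z=.097+(y-154.2)*(.029-.097)/(205.3-154.2)
    gl=np.diff(row[cx-13:cx-2]);gr=-np.diff(row[cx+2:cx+13]);gl=np.clip(gl,0,None);gr=np.clip(gr,0,None)
    for gg,o,Q in((gl,cx-12.5,Lp),(gr,cx+2.5,Rp)):
        k=gg.argmax();w=gg[max(0,k-1):k+2];Q.append(ray(t,o+np.dot(w,np.arange(max(0,k-1),max(0,k-1)+len(w)))/w.sum(),y,z)[:2])
for Q in(Lp,Rp):
    Q=np.array(Q,np.float32);vx,vy,x,y=cv2.fitLine(Q,cv2.DIST_HUBER,0,.01,.01).ravel();print('side',x,y,np.degrees(np.arctan2(vy,vx)))
```

```text
U [array([0.6385, 0.0669, 0.097 ]), array([0.6291, 0.0217, 0.097 ])] L [array([0.4925, 0.101 , 0.029 ]), array([0.4834, 0.0544, 0.029 ])]
len 0.1495706211265663 exp 0.14591555371290063 head -12.9007461152397 w 0.04626126348141929
mid [0.5609 0.061  0.063 ]
tri [[0.6391 0.0662 0.0965]
 [0.6296 0.0213 0.0929]]
side 0.57076967 0.08562946 -13.6678
side 0.5634027 0.038501456 -13.313765
```

jog_arm:
  commands:
    - [0.5,0,-0.02,0.04,0,0,-0.18]
    - [0.5,0,-0.04,0.08,0,0,-0.36]
    - [0.5,0,-0.06,0.12,0,0,-0.54]
    - [0.5,0,-0.08,0.16,0,0,-0.72]
    - [0.5,0,-0.1,0.19,0,0,-0.9]

```text
time: 11.37
position: [0.4919, 0.2205, 0.2488]
tool_rot: [2.587, 1.781, -0.0]
ft_force: [0.1, 0.7, -0.2]
grip_width: 0.732
grip_force: 25.0
```

jog_arm:
  commands:
    - [0.5,-0.01,-0.02,0,0,0,-0.18]
    - [0.5,-0.02,-0.04,0,0,0,-0.36]
    - [0.5,-0.03,-0.06,0,0,0,-0.54]
    - [0.5,-0.04,-0.08,0,0,0,-0.72]
    - [0.5,-0.05,-0.1,0,0,0,-0.9]

```text
time: 11.78
position: [0.4662, 0.1702, 0.2471]
tool_rot: [2.931, 1.127, -0.003]
ft_force: [-0.3, -0.0, -1.2]
grip_width: 0.731
grip_force: 25.0
```

jog_arm:
  commands:
    - [0.5,0,-0.02,0,0,0,-0.18]
    - [0.5,-0.01,-0.04,0,0,0,-0.36]
    - [0.5,-0.02,-0.06,0,0,0,-0.54]
    - [0.5,-0.02,-0.08,0,0,0,-0.72]
    - [0.5,-0.025,-0.1,0,0,0,-0.9]

```text
time: 12.2
position: [0.454, 0.1203, 0.2472]
tool_rot: [3.112, 0.412, -0.004]
ft_force: [0.9, 0.0, -0.1]
grip_width: 0.734
grip_force: 25.0
```

jog_arm:
  commands:
    - [0.5,0,-0.02,0,0,0,-0.18]
    - [0.5,0,-0.04,0,0,0,-0.36]
    - [0.5,0,-0.06,0,0,0,-0.54]
    - [0.5,0,-0.064,0,0,0,-0.72]
    - [0.5,0,-0.064,0,0,0,-0.96]

```text
time: 12.62
position: [0.454, 0.0878, 0.2471]
tool_rot: [3.116, -0.377, -0.005]
ft_force: [-1.0, 0.6, -0.5]
grip_width: 0.733
grip_force: 25.0
```

jog_arm:
  commands:
    - [0.5,0,0,0,0,0,0]
    - [0.5,0,0,0,0,0,0]
    - [0.5,0,0,0,0,0,0]
    - [0.5,0,0,0,0,0,0]
    - [0.5,0,0,0,0,0,0]

```text
time: 13.03
position: [0.455, 0.0894, 0.2489]
tool_rot: [3.118, -0.364, 0.0]
ft_force: [-0.0, 0.5, 0.0]
grip_width: 0.734
grip_force: 25.0
```

Run:
```python
from h import *
np.set_printoptions(precision=4,suppress=True)
s=ctrl.get_state();print(s['position'],s['grip_width'],s['joint_positions'])
plan([.454,.089,.25],frame(-13.3,0,-1))
w=grab('wrist','w6.png');fr=w['frame']
for p in([.561,.063,.062],[.639,.067,.097],[.629,.022,.097],[.4925,.101,.029],[.4834,.0544,.029],s['position']):print(proj(w,p).round(0))
c=R.from_rotvec(s['tool_rot']).as_matrix()
```

```text
[0.455  0.0894 0.2489] 0.7341505465078699 [ 0.3361 -0.0792 -0.5526  1.8321 -0.04    1.3778 -2.0106]
shift [-0.0019 -0.0008  0.0023] turn [ 0.0045 -0.0002  0.0005] mm 1.5401927496883192 deg 0.13563943148861063
[254.  87.]
[232.   3.]
[278.   2.]
[238. 148.]
[273. 147.]
[253. 235.]
```

Run:
```python
from h import *
np.set_printoptions(precision=4,suppress=True)
s=ctrl.get_state();w=grab('wrist');fr=w['frame']
for y in(15,40,65,90,110,130,150,180):print(y,[tuple(map(int,fr[y,x])) for x in range(204,306,6)])
print([tuple(map(int,fr[y,255])) for y in range(0,200,8)])
```

```text
15 [(162, 192, 195), (163, 193, 196), (163, 194, 197), (159, 189, 192), (161, 191, 194), (220, 174, 131), (228, 187, 143), (234, 196, 149), (239, 202, 153), (231, 192, 146), (240, 205, 156), (240, 206, 157), (243, 208, 155), (184, 132, 76), (183, 131, 76), (176, 125, 74), (178, 127, 75)]
40 [(178, 127, 77), (171, 121, 74), (164, 117, 74), (157, 117, 80), (108, 70, 49), (189, 146, 108), (232, 193, 146), (226, 185, 140), (236, 199, 151), (241, 208, 158), (234, 197, 149), (241, 207, 157), (203, 152, 108), (126, 86, 57), (170, 123, 78), (172, 125, 81), (173, 124, 79)]
65 [(174, 126, 83), (171, 132, 100), (159, 125, 98), (154, 126, 107), (99, 64, 48), (134, 97, 72), (230, 190, 144), (232, 194, 148), (230, 191, 144), (239, 205, 155), (241, 208, 157), (239, 203, 153), (111, 73, 54), (105, 69, 51), (176, 127, 79), (182, 131, 82), (183, 132, 83)]
90 [(182, 133, 88), (228, 214, 178), (167, 131, 104), (159, 131, 114), (100, 64, 48), (106, 71, 52), (221, 179, 135), (230, 190, 144), (236, 200, 150), (234, 197, 148), (237, 201, 151), (245, 215, 162), (105, 68, 50), (111, 72, 52), (180, 134, 90), (
[... 932 characters left out ...]
), (235, 230, 238), (236, 232, 239), (238, 233, 240), (236, 232, 239), (237, 233, 240), (238, 233, 241), (234, 229, 237), (239, 234, 242), (235, 231, 238), (237, 233, 240), (236, 232, 239), (237, 232, 240), (232, 227, 235), (237, 232, 239), (230, 226, 233), (233, 229, 236)]
[(167, 196, 199), (223, 182, 139), (226, 185, 141), (234, 197, 149), (234, 196, 148), (233, 194, 147), (232, 193, 146), (231, 191, 145), (228, 188, 142), (227, 186, 141), (225, 183, 138), (223, 181, 137), (223, 182, 137), (230, 190, 143), (215, 166, 129), (215, 166, 128), (212, 164, 126), (214, 166, 127), (235, 231, 239), (229, 224, 232), (239, 235, 242), (239, 235, 242), (232, 227, 235), (240, 236, 243), (236, 231, 239)]
```

Run:
```python
from h import *
np.set_printoptions(precision=4,suppress=True)
s=ctrl.get_state();w=grab('wrist');fr=w['frame'].astype(float)
a=np.radians(25);h=np.radians(-13.4);u=np.array([np.cos(h)*np.cos(a),np.sin(h)*np.cos(a),np.sin(a)]);v=np.array([-np.sin(h),np.cos(h),0]);n=np.cross(u,v)
O=np.array([.561,.063,.062])
def pl(uu,vv,p0,nn):
    d=w['wc'][:3,:3]@np.array([(uu-w['cx'])/w['f'],(vv-w['cy'])/w['f'],1]);o=w['wc'][:3,3];return o+d*((p0-o)@nn)/(d@nn)
A=[];B=[]
for y in range(30,96,3):
    g=fr[y,:,1];l=[x for x in range(226,250) if g[x]<135<=g[x+1]];r=[x for x in range(262,290) if g[x]>=140>g[x+1]]
    if not l or not r: continue
    x=l[-1];xl=x+(135-g[x])/(g[x+1]-g[x]);x=r[0];xr=x+(g[x]-140)/(g[x]-g[x+1])
    P,Q=pl(xl,y,O,n)-O,pl(xr,y,O,n)-O;A.append((P@u,P@v));B.append((Q@u,Q@v))
A=np.array(A);B=np.array(B);print(np.c_[A,B[:,1]][::4]);m=(A[:,1]+B[:,1])/2;print('mid fit',np.polyfit(A[:,0],m,1),'w',(A-B)[:,1].mean())
top=[]
for x in range(238,272,4):
    b=fr[:25,x,0]-fr[:25,x,2];y=np.argmax(b>25);top.append((pl(x,y-.5+.0,O,n)-O)@u)
print('upper end u',np.array(top),'expect .083')
# pad in hand
M=R.from_rotvec(s['tool_rot']).as_matrix();p0=s['position']-M[:,2]*.008;nn=-M[:,2];hs=cv2.cvtColor(w['frame'],cv2.COLOR_RGB2HSV)
wh=(hs[:,:,1]<35)&(hs[:,:,2]>180)
for y in(150,165,180,195):
    xs=np.nonzero(wh[y,120:390])[0]+120;P,Q=[M.T@(pl(x,y,p0,nn)-s['position']) for x in(xs.min()-.5,xs.max()+.5)];print('pad',y,xs.min(),xs.max(),P,Q)
e=[y for y in range(90,120) if fr[y-1,215,1]>0];col=w['frame'][90:115,[215,255,295],1];print(col.T)
for x,y in((225,108),(285,108)):print(M.T@(pl(x,y,p0,nn)-s['position']))
```

```text
[[ 0.0591  0.0224 -0.0239]
 [ 0.0479  0.0215 -0.0235]
 [ 0.0361  0.0219 -0.0236]
 [ 0.0236  0.0216 -0.0234]
 [ 0.0105  0.0218 -0.0236]
 [-0.0033  0.0219 -0.0231]]
mid fit [-0.0051 -0.0007] w 0.04536433320185312
upper end u [0.0838 0.0838 0.0838 0.0838 0.0838 0.0838 0.0838 0.0838 0.0838] expect .083
pad 150 199 375 [ 0.0546 -0.03   -0.008 ] [ 0.0546  0.0684 -0.008 ]
pad 165 200 326 [ 0.0462 -0.0299 -0.008 ] [ 0.0462  0.0418 -0.008 ]
pad 180 200 308 [ 0.0376 -0.0303 -0.008 ] [ 0.0376  0.032  -0.008 ]
pad 195 201 308 [ 0.0287 -0.0302 -0.008 ] [ 0.0287  0.0325 -0.008 ]
[[132 131 131 130 129 127 126 126 127 129 131 133 133 133 132 130 131 131
  143 164 172 173 173 172 170]
 [181 181 181 180 180 180 182 186 190 192 192 191 191 191 192 191 191 191
  181 163 166 168 167 166 165]
 [133 133 132 129 126 122 120 121 133 183 220 179 139 136 137 139 139 139
  138 148 168 172 171 169 166]]
[ 0.0769 -0.0146 -0.008 ]
[ 0.0769  0.0175 -0.008 ]
```

The close-up puts the board origin at about (0.5615, 0.062, 0.062), heading −13.4°. The held pad is 2 mm ahead of the TCP and square with the board. Next I'll go to the pre-place pose.

```bash
cat >> h.py <<'E'
a=np.radians(25);hd=np.radians(-13.4);u=np.array([np.cos(hd)*np.cos(a),np.sin(hd)*np.cos(a),np.sin(a)]);v=np.array([-np.sin(hd),np.cos(hd),0]);n=np.cross(u,v);O=np.array([.5615,.062,.062])
def place(xc,c): plan(O+(xc-.002)*u+.001*v+(.004+c)*n,frame(-13.4,25,-1))
E
python3 - <<'E'
from h import *
place(.002,.07);print('n',(n/.5*.01).round(4),'u/cm',(u/.5*.01).round(4))
E
```

```text
shift [ 0.1524 -0.0382 -0.2401] turn [-0.1885 -0.81   -0.    ] mm 143.44895576119168 deg 24.9485785769144
n [-0.0082  0.002   0.0181] u/cm [ 0.0176 -0.0042  0.0085]
```

jog_arm:
  commands:
    - [0.5,0.03,-0.008,0,-0.04,-0.16,0]
    - [0.5,0.06,-0.016,0,-0.08,-0.32,0]
    - [0.5,0.09,-0.024,-0.02,-0.12,-0.49,0]
    - [0.5,0.12,-0.03,-0.05,-0.15,-0.65,0]
    - [0.5,0.152,-0.038,-0.1,-0.188,-0.81,0]

```text
time: 13.6
position: [0.5337, 0.0708, 0.2022]
tool_rot: [2.996, -0.352, 0.681]
ft_force: [0.7, -1.0, -1.5]
grip_width: 0.732
grip_force: 25.0
```

jog_arm:
  commands:
    - [0.5,0,0,-0.05,0,0,0]
    - [0.5,0,0,-0.1,0,0,0]
    - [0.5,0,0,-0.14,0,0,0]
    - [0.5,0,0,-0.14,0,0,0]
    - [0.5,0,0,-0.14,0,0,0]

```text
time: 14.02
position: [0.5304, 0.0701, 0.1283]
tool_rot: [2.999, -0.353, 0.661]
ft_force: [-0.2, 0.1, -1.0]
grip_width: 0.732
grip_force: 25.0
```

Run:
```python
from h import *
place(.001,.02);place(.001,.003)
s=ctrl.get_state();print(s['time'],s['ft_force'],s['position'])
```

```text
shift [ 0.0412 -0.0092 -0.09  ] turn [-0.0008 -0.0044  0.0003] mm 49.714173042285026 deg 0.1345519487384243
shift [ 0.0552 -0.0125 -0.1208] turn [-0.0008 -0.0044  0.0003] mm 66.71390653614411 deg 0.1345519487384243
14.0167 [-0.18494614  0.11336112 -1.01441856] [0.53039388 0.07012045 0.12834576]
```

jog_arm:
  commands:
    - [0.5,0.01,-0.002,-0.022,0,0,0]
    - [0.5,0.02,-0.004,-0.045,0,0,0]
    - [0.5,0.03,-0.006,-0.067,0,-0.004,0]
    - [0.5,0.041,-0.009,-0.09,0,-0.004,0]
    - [0.5,0.047,-0.011,-0.104,0,-0.004,0]

```text
time: 14.43
position: [0.5565, 0.0646, 0.0785]
tool_rot: [2.997, -0.355, 0.672]
ft_force: [-0.2, -0.3, -1.5]
grip_width: 0.728
grip_force: 25.0
```

jog_arm:
  commands:
    - [0.5,0.002,-0.001,-0.005,0,0,0]
    - [0.5,0.004,-0.001,-0.01,0,0,0]
    - [0.5,0.006,-0.001,-0.014,0,0,0]
    - [0.5,0.008,-0.002,-0.017,0,0,0]
    - [0.5,0.008,-0.002,-0.017,0,0,0]

```text
time: 14.85
position: [0.559, 0.0637, 0.0691]
tool_rot: [2.998, -0.353, 0.669]
ft_force: [-0.4, 0.4, -1.3]
grip_width: 0.733
grip_force: 25.0
```

Run:
```python
from h import *
place(.001,.0);place(-.003,0)
s=ctrl.get_state();print(s['ft_force'],s['position'])
```

```text
shift [ 0.0003 -0.0003 -0.0078] turn [-0.0008  0.0058  0.0012] mm 3.9232308171138373 deg 0.17812798599430113
shift [-0.0067  0.0014 -0.0112] turn [-0.0008  0.0058  0.0012] mm 6.5729481964911605 deg 0.17812798599430113
[-0.41041583  0.36391323 -1.34904501] [0.55903681 0.06371757 0.0691196 ]
```

jog_arm:
  commands:
    - [0.5,0.001,0,-0.002,0,0,0]
    - [0.5,0.001,0,-0.004,0,0,0]
    - [0.5,0.002,-0.001,-0.006,0,0,0]
    - [0.5,0.002,-0.001,-0.007,0,0,0]
    - [0.5,0.002,-0.001,-0.007,0,0,0]

```text
time: 15.27
position: [0.5596, 0.0636, 0.0662]
tool_rot: [2.997, -0.353, 0.668]
ft_force: [-9.0, 1.7, 12.2]
grip_width: 0.731
grip_force: 25.0
```

jog_arm:
  commands:
    - [0.5,0,0,0,0,0,0]
    - [0.5,0.0005,0,-0.001,0,0,0]
    - [0.5,0.0005,0,-0.002,0,0,0]
    - [0.5,0.001,0,-0.003,0,0,0]
    - [0.5,0.001,0,-0.003,0,0,0]

```text
time: 15.68
position: [0.56, 0.0635, 0.0658]
tool_rot: [2.995, -0.352, 0.669]
ft_force: [-20.3, 0.2, 25.5]
grip_width: 0.729
grip_force: 25.0
```

jog_arm:
  commands:
    - [0.5,-0.001,0,0.002,0,0,0]
    - [0.5,-0.002,0.0005,0.0045,0,0,0]
    - [0.5,-0.002,0.0005,0.0045,0,0,0]
    - [0.5,-0.002,0.0005,0.0045,0,0,0]
    - [0.5,-0.002,0.0005,0.0045,0,0,0]

```text
time: 16.1
position: [0.559, 0.0633, 0.0656]
tool_rot: [2.998, -0.354, 0.667]
ft_force: [-0.6, 0.3, 0.6]
grip_width: 0.733
grip_force: 25.0
```

jog_arm:
  commands:
    - [0.5,-0.0018,0.0004,-0.0008,0,0,0]
    - [0.5,-0.0035,0.0008,-0.0017,0,0,0]
    - [0.5,-0.0053,0.0013,-0.0026,0,0,0]
    - [0.5,-0.0053,0.0013,-0.0026,0,0,0]
    - [0.5,-0.0053,0.0013,-0.0026,0,0,0]

```text
time: 16.52
position: [0.5563, 0.0641, 0.0644]
tool_rot: [2.998, -0.353, 0.667]
ft_force: [0.4, 0.2, -0.5]
grip_width: 0.734
grip_force: 25.0
```

Run:
```python
from h import *
s=ctrl.get_state();f=s['ft_force'];print(f@u,f@v,f@n,(s['position']-O)@u+.002,(s['position']-O)@v,(s['position']-O)@n)
```

```text
0.11439858709664172 0.25985419279043304 -0.5818592498541619 -0.0020703134650290438 0.0008313381428636554 0.0044932428593449595
```

Almost at the ledge by estimate (−2.1 mm), with no contact yet. I'll press gently on down the slope.

jog_arm:
  commands:
    - [0.5,-0.0009,0.0002,-0.0004,0,0,0]
    - [0.5,-0.0018,0.0004,-0.0008,0,0,0]
    - [0.5,-0.0026,0.0006,-0.0013,0,0,0]
    - [0.5,-0.0035,0.0008,-0.0017,0,0,0]
    - [0.5,-0.0035,0.0008,-0.0017,0,0,0]

```text
time: 16.93
position: [0.5556, 0.0643, 0.0644]
tool_rot: [2.997, -0.353, 0.671]
ft_force: [2.5, -1.0, 0.2]
grip_width: 0.732
grip_force: 25.0
```

```bash
cat > st.py <<'E'
from h import *
s=ctrl.get_state();f=s['ft_force'];print(f@u,f@v,f@n,(s['position']-O)@u+.002,(s['position']-O)@v,(s['position']-O)@n)
E
python3 st.py
```

```text
2.5232686226543453 -0.3847377816425739 -0.9492699218164916 -0.0026780455606478064 0.0009044798848423629 0.004852838836046225
```

jog_arm:
  commands:
    - [0.5,-0.0009,0.0002,-0.0004,0,0,0]
    - [0.5,-0.0018,0.0004,-0.001,0,0,0]
    - [0.5,-0.0014,0.0003,-0.002,0,0,0]
    - [0.5,-0.0012,0.0003,-0.0032,0,0,0]
    - [0.5,-0.0012,0.0003,-0.0032,0,0,0]

```text
time: 17.35
position: [0.5558, 0.0644, 0.064]
tool_rot: [2.996, -0.353, 0.673]
ft_force: [0.6, -2.0, 7.9]
grip_width: 0.73
grip_force: 25.0
```

```bash
python3 st.py
```

```text
4.284009077106266 -1.840542631282083 6.762049845635763 -0.0027175027565317852 0.0010249963340926366 0.0043577417662183475
```

The pad is seated against both the ledge and the board. I'll release it and withdraw along the normal.

jog_arm:
  commands:
    - [1,0,0,0,0,0,0]
    - [1,0,0,0,0,0,0]
    - [1,0,0,0,0,0,0]
    - [1,0,0,0,0,0,0]
    - [1,0,0,0,0,0,0]

```text
time: 17.77
position: [0.5535, 0.0648, 0.0615]
tool_rot: [2.998, -0.353, 0.666]
ft_force: [0.2, 0.6, -0.8]
grip_width: 0.975
grip_force: 0.0
```

jog_arm:
  commands:
    - [1,-0.004,0.001,0.009,0,0,0]
    - [1,-0.016,0.004,0.036,0,0,0]
    - [1,-0.041,0.01,0.09,0,0,0]
    - [1,-0.066,0.016,0.145,0,0,0]
    - [1,-0.082,0.02,0.181,0,0,0]

```text
time: 18.18
position: [0.5128, 0.0758, 0.155]
tool_rot: [2.999, -0.352, 0.671]
ft_force: [2.1, 0.0, 0.1]
grip_width: 0.999
grip_force: 0.0
```

jog_arm:
  commands:
    - [1,-0.02,0.05,0.05,0,0,0]
    - [1,-0.03,0.12,0.1,0,0,0]
    - [1,-0.03,0.18,0.14,0,0,0]
    - [1,-0.03,0.24,0.17,0,0,0]
    - [1,-0.03,0.3,0.17,0,0,0]

```text
time: 18.6
position: [0.4993, 0.2276, 0.2423]
tool_rot: [2.998, -0.353, 0.679]
ft_force: [1.0, 0.4, 0.6]
grip_width: 0.998
grip_force: 0.0
```

Run:
```python
from h import *
print(ctrl.get_state()['position'])
t=grab('top')['frame'][130:250,110:390];s=grab('scene')['frame'][110:290,70:430]
r=lambda i,w,h:cv2.resize(i,(w,h),interpolation=cv2.INTER_CUBIC)
cv2.imwrite('pics/f.png',np.vstack([r(t,600,257),r(s,600,300)])[:,:,::-1])
t=grab('top');hs=cv2.cvtColor(t['frame'],cv2.COLOR_RGB2HSV);m=np.zeros(hs.shape[:2],np.uint8);m[140:220,270:330]=((hs[:,:,1]<45)&(hs[:,:,2]>140))[140:220,270:330]
k,l,st,c=cv2.connectedComponentsWithStats(m);i=1+st[1:,4].argmax();ys,xs=np.nonzero(l==i);b=cv2.boxPoints(cv2.minAreaRect(np.column_stack([xs,ys]).astype(np.float32)));print(st[i],b.round(1).tolist())
e=[proj(t,O+x*u+y*v+.012*n).round(1).tolist() for x,y in((-.078,.032),(-.078,-.032),(.06,.032),(.06,-.032))];print('expected white',e)
```

```text
[0.49930047 0.22762242 0.24233463]
[283 161  33  47 974] [[280.8999938964844, 202.10000610351562], [292.29998779296875, 160.10000610351562], [315.5, 166.39999389648438], [304.1000061035156, 208.5]]
expected white [[283.0, 202.5], [303.7, 207.9], [294.8, 159.6], [316.3, 165.2]]
```

View pics/f.png

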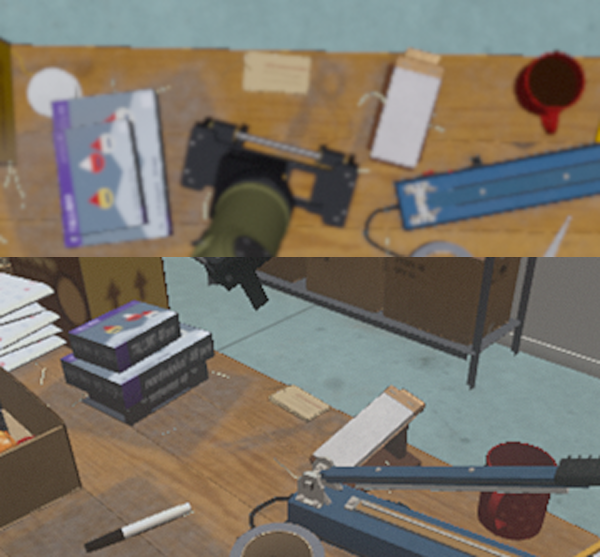

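The pad lies on the slope against the ledge. The stack is upright, and the mug and tags are undisturbed. The top view hints at a 2–4 mm sideways offset, so I'll check it once with the wrist camera.

Run:
```python
from h import *
plan([.455,.087,.28],frame(-13.4,0,-1))
```

```text
shift [-0.0846 -0.2822  0.0837] turn [ 0.1881  0.8157 -0.0088] mm 153.14081455946982 deg 25.114908612347357
```

jog_arm:
  commands:
    - [1,-0.017,-0.05,0.04,0.04,0.16,0]
    - [1,-0.034,-0.11,0.084,0.08,0.32,0]
    - [1,-0.05,-0.17,0.084,0.12,0.48,0]
    - [1,-0.07,-0.23,0.084,0.15,0.65,0]
    - [1,-0.085,-0.282,0.084,0.188,0.815,-0.009]

```text
time: 19.17
position: [0.4546, 0.0808, 0.2805]
tool_rot: [3.116, -0.377, -0.004]
ft_force: [1.6, -0.4, 0.7]
grip_width: 1.001
grip_force: 0.0
```

jog_arm:
  commands:
    - [1,0,0,0,0,0,0]
    - [1,0,0,0,0,0,0]
    - [1,0,0,0,0,0,0]
    - [1,0,0,0,0,0,0]
    - [1,0,0,0,0,0,0]

```text
time: 19.58
position: [0.455, 0.0849, 0.2796]
tool_rot: [3.116, -0.37, 0.001]
ft_force: [0.3, 0.2, 1.3]
grip_width: 1.003
grip_force: 0.0
```

Run:
```python
from h import *
np.set_printoptions(precision=4,suppress=True)
w=grab('wrist','w8.png');hs=cv2.cvtColor(w['frame'],cv2.COLOR_RGB2HSV).astype(int);print(ctrl.get_state()['position'])
def pl(x,y,hh):
    d=w['wc'][:3,:3]@np.array([(x-w['cx'])/w['f'],(y-w['cy'])/w['f'],1]);o=w['wc'][:3,3];P=o+d*((O+hh*n-o)@n)/(d@n)-O;return P@u,P@v
wh=(hs[:,:,1]<45)&(hs[:,:,2]>140)
for y in range(20,160,12):
    xs=np.nonzero(wh[y,200:320])[0]+200
    if len(xs)>20:a,b=pl(xs.min()-.5,y,.012),pl(xs.max()+.5,y,.012);print(y,xs.min(),xs.max(),'u',round(a[0],4),'v',round(a[1],4),round(b[1],4),'mid',round((a[1]+b[1])/2,4))
print('board end px',proj(w,O+.083*u),'pad end',proj(w,O+.072*u+.012*n))
y0=int(proj(w,O+.078*u)[1])
for y in range(max(0,y0-5),y0+6,1):print(y,w['frame'][y,212:300:3,1].tolist())
```

```text
[0.4551 0.0848 0.2797]
20 200 283 u 0.0794 v 0.0543 -0.0363 mid 0.009
44 224 274 u 0.0562 v 0.0301 -0.0276 mid 0.0013
56 224 277 u 0.0437 v 0.031 -0.0317 mid -0.0003
68 224 276 u 0.0306 v 0.032 -0.0312 mid 0.0004
80 225 276 u 0.0167 v 0.0318 -0.0319 mid -0.0001
92 226 275 u 0.0021 v 0.0315 -0.0314 mid 0.0001
104 227 275 u -0.0133 v 0.0313 -0.0322 mid -0.0004
116 227 274 u -0.0297 v 0.0323 -0.0316 mid 0.0004
128 228 273 u -0.047 v 0.0321 -0.031 mid 0.0005
140 229 273 u -0.0654 v 0.0318 -0.0319 mid -0.0
board end px [249.9423  14.4117] pad end [249.9761  27.8371]
14 [202, 199, 198, 199, 202, 199, 191, 193, 191, 192, 195, 194, 190, 189, 193, 195, 190, 195, 193, 186, 193, 194, 194, 193, 190, 191, 194, 194, 196, 195]
15 [203, 200, 198, 198, 201, 198, 177, 185, 187, 187, 193, 198, 182, 181, 193, 196, 186, 193, 200, 191, 193, 195, 196, 194, 193, 193, 195, 194, 194, 182]
16 [204, 202, 198, 197, 199, 200, 175, 197, 201, 200, 208, 216, 198, 195, 212, 217, 206, 212, 222, 220, 193, 197, 199, 196, 195, 197, 196, 190, 171, 152]
17 [202, 205, 200, 196, 198, 200, 145, 196, 202, 200, 209, 217, 201, 1
[... 461 characters left out ...]
193, 212, 218, 209, 211, 222, 217, 191, 197, 196, 181, 149, 142, 138, 139, 141, 142]
21 [207, 203, 199, 198, 197, 201, 189, 194, 199, 198, 206, 217, 206, 193, 211, 218, 208, 211, 223, 218, 190, 197, 173, 154, 139, 138, 138, 137, 139, 141]
22 [208, 202, 198, 197, 198, 202, 189, 192, 199, 198, 206, 216, 209, 193, 210, 218, 208, 210, 222, 217, 186, 178, 130, 143, 138, 136, 135, 135, 138, 139]
23 [207, 203, 197, 196, 198, 203, 192, 192, 198, 198, 206, 216, 211, 193, 210, 218, 208, 211, 222, 217, 169, 140, 139, 140, 136, 134, 134, 135, 136, 137]
24 [206, 203, 199, 197, 198, 205, 193, 191, 198, 197, 206, 216, 212, 192, 210, 217, 208, 211, 222, 217, 139, 139, 139, 138, 134, 131, 132, 133, 134, 136]
```

```bash
python3 -c "
from bench import ctrl
print(ctrl.close_job())"
```

```text
the job is handed in; nothing more can be done
None
```

The order pad was drawn straight out, with the boxes settling upright where they were, and now lies flat, against the ledge and centred to about 1 mm on the writing slope; the job was handed in at about 20 s, but no verdict came back.

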